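# Take the split retaining ring out of a stripping lamp

## Task

Take the hook pick from its rest, put its foot in the lamp's notch under the end of the split ring and lift that end until it snaps up over the sprung brass catch. Hang the pick back upright in its rest and lay the ring gently, flat, in the blue tray. Use a light touch: do not press the pick hard on the lamp or the ring, nor anything on the amber glass; do not drop or fling the ring, and leave the jar, the putty knife and the brass pulley where they are.

Things in the scene. Friction and masses are not known exactly. Their poses are not given: they have to be found in the camera images.
- lamp: Red infrared stripping-lamp head, face up, fixed to the bench: round, 104 mm across, black handle along its +x. Origin: centre of its underside; z up. In the text, angles are counted from lamp +x towards lamp +y. The pick must not press on it, or on the ring, with over 40 N (touch down slowly, near 10 mm/s). Its round bore holds the split ring.
- notch (a point): Point on the notch's floor, 35 mm above the bench, in the ring's gap: 33 mm from the lamp axis to lamp -x, 14 mm to lamp -y; axes as the lamp's. From 164 to 240 degrees the ledge and wall are cut away to this floor, 5 mm below the ring, open outward; it runs 8 mm under the ring end. The pick's foot, set down here pointing to lamp +y, slides along lamp +y under the end.
- glass: Amber glass disc of the lamp, 57 mm across, its top 36 mm above the bench. Origin: centre of its underside. It breaks when pressed with more than 20 N.
- ring: Steel split retaining ring, flat, 5 mm thick, 8 mm wide, outer diameter 74 mm, inner 58 mm, 50 g. Origin: on its axis, in the plane of its underside. It covers 300 degrees; the 60 degree gap runs from 180 degrees (the end to be lifted, on ring -x) to 240 degrees, counted from ring +x towards +y. In the lamp its axes nearly agree with the lamp's (turned by at most 4 degrees).
- ring_end (a point): Underside of the ring's end face over the notch, middle of the 8 mm width (33 mm from the ring axis along ring -x). Axes as the ring's; the ring runs on from here to ring +y.
- pick: Hook pick with an orange cross handle, 85 g: bar 90 x 14 x 14 mm along pick x, gripped from above across its 14 mm width (pick y). A 6 mm round steel shank hangs from its middle, at its bottom a flat foot 3 mm thick, 5 mm wide, its tip 9 mm from the shank axis to pick +x. The shank's set length varies: the sole is 86 to 106 mm below the bar centre, not told. Origin: bar centre; z up.
- rest: Wooden rest, fixed: base 110 x 70 mm, 8 mm thick, two posts 46 mm wide, 10 mm thick at rest x = -34 and +34 mm, each with a 20 mm wide notch, floor 113 mm above the bench, prongs up to 122 mm. The pick hangs in it with its bar along rest x in both notches, foot to rest +x, bar centre 120 mm above the rest's origin. Origin: centre of the underside; z up.
- tray: Open blue plastic tray, fixed, 160 x 160 mm outside, 30 mm high, walls 4 mm, floor about 4 mm thick. Origin: centre of its underside.
- jar: Bystander: amber jar with a steel cap, 56 mm across, 70 mm high. Origin: centre of its underside.
- putty_knife: Bystander: putty knife 200 mm long, lying flat, handle to its -x. Origin: centre of its underside.
- sash_pulley: Bystander: brass pulley wheel lying flat, 48 mm across, 18 mm high. Origin: centre of its underside.
- bore (a point): Centre of the bore, 40 mm above the bench, level with the ledge on which the ring lies; axes as the lamp's. The bore wall round the ring is 5 mm high (top 45 mm above the bench), inner radius 38 mm. Inside 29 mm radius is glass, 4 mm below the ledge.
- lip (a point): Inner edge, underside, of a fixed red lip that overhangs the ring's rim by 2.3 mm at -55 to -5 degrees, 1.2 mm above the ring; lip top 49 mm above the bench. With its end up on the catch, the ring is still under this lip at the far side: it comes free when drawn about 6 mm level away from the lip (towards 150 degrees), then up.
- catch_place (a point): Tip of the sprung brass catch at 128 degrees, 48 mm above the bench: a wedge 7 mm wide, top 52 mm, overhanging the ring's rim by 2.3 mm. As the ring's end is lifted (about 5 mm, 7 to 12 N) it is pushed outward, then springs back under the ring, which then stays up, resting on it, its end 7 to 8 mm higher than before (lifting the end 10 to 12 mm is enough).
- stop_pin (a point): Top of a brass pin (5 mm thick, 46 mm above the bench) at 234 degrees in the ring's gap, next to the ring's other end. It keeps the ring from turning more than about 4 degrees when its end is pushed towards lamp +y.

How it is judged:
By the outcome, as a careful person would: the job done as asked, in the order asked, and still so for the second after the job is handed in, with the robot touching nothing.
It also fails if it takes over 72 s, if anything falls off the work surface, if the arm or the gripper's body presses on something with over 40 N, if the wrist force passes 120 N, or if a joint passes its speed limit or range.

## Robot

A 6-joint arm with a two-finger parallel gripper is mounted at the origin on the work surface. World frame = base frame: x ahead of the robot, y to its left, z up, the work surface at z = 0. Lengths are in m, angles in rad, forces in N, time in s.
With the tool pointing down it reaches from about 0.35 to 0.85 m from the base axis. Payload 8.1 kg.
Tool frame: the origin (TCP) lies on the centre line of the jaws, within the pads' length; the fingertips stand 22 mm ahead of it and the grasp point (between the pads) lies 3 mm ahead of it; z points along the fingers, y is the line along which they close (so a half turn about z gives the same grasp; the last joint's range is limited). The gripper opens to 93 mm and grips with 3 to 60 N. Pads are 15 mm wide; open, the fingers measure 128 mm over their backs; the gripper's body (75 mm by 188 mm) begins 65 mm behind the grasp point.
Start: joints at [-0.085, 0.13, 1.488, -0, 1.523, -0.085], TCP at [0.6, 0, 0.241] pointing down, gripper open.
Joint ranges: [-2.96, 2.96], [-0.89, 2.26], [0.02, 2.5], [-1.34, 4.48], [0, 2.73], [-2.66, 2.66]. Speed limits (rad/s): [2.39, 2.39, 2.79, 3.14, 3.14, 3.14].

## Interface

Orientations are given as a rotation vector (axis times angle).
In Python, from plant import robot gives the robot as it stands.
- The arm moves only by the shell command python3 inch.py [FORCE], which reads ROWS from standard input. ROWS is a JSON list that holds a single list of rows (three levels of brackets), with 1 to 20 rows, each of 5 numbers: the finger opening in m, then dx, dy, dz in shares of the most that a row can go, 1 being 50 mm, then a turn about the tool's z in fractions of the full range, 1 being 90 degrees; each row shifts and turns the commanded pose from where the row before left it, along the tool's axes as they then stand; what a row does not reach is not made up. A row lasts 1/10 s, in which the tool goes at most 0.05 m and 0.15 rad, less where a joint would pass 70% of its speed; a pose out of reach is approached as far as the arm can. The fingers move at their own pace and stop on an object; FORCE is the grip in N (left out, the last holds). Time passes only in rows, so rows that do not move let the fingers close. It prints the time, the measured TCP pose, the force, the opening and the grip force at its end. Input that does not fit is refused with a message, and nothing moves.
- robot.read_state(): the state, without advancing time (a new reading comes with each control period).
- robot.read_camera(name): name is "scene" or "side" or "wrist"; returns a dict with "image" (420x560x3 uint8, red, green, blue), "fx", "fy", "cx", "cy" (pixels), "R" (3x3) and "t" (3): a world point X has camera coordinates R X + t. Camera axes: x right, y down, z forward; pixel columns grow to the right and rows downward; lengths in m; the calibration is good to about 2 mm. A picture is of the moment at which its call begins. There is no depth.
- robot.close_job(): hands the job in; it is judged then, once.
The state is a dict: "t": time; "q": joint angles; "dq": joint speeds; "joint_torque": joint torques, N m; "tool_pos": TCP position; "orientation": TCP orientation; "force": force on the tool from outside, world axes, zero at the start; "wrist_torque": the same for the moment, N m; "opening": finger opening in m; "gripper_force": force on a finger pad.
Only numpy, scipy, OpenCV 4.12 (cv2) and the standard library are available. Lean on these libraries where they do the work, as an engineer would, in place of code of your own. Each camera call takes 0.05 s, during which the arm holds its last target. There are 200 camera calls.

## Working session

There is one attempt and no reset: what is moved stays moved. The work goes in short steps, Python scripts to look and compute and a shell command to move; the robot and the scene stay as the last step left them, time stands still between calls to the robot, and variables do not carry over. Pictures are saved under pics/ and viewed, at most 10 in all, crops included, and the job is handed in when it is done.

```bash
ls; mkdir -p pics
cat > h.py <<'E'
import numpy as np, cv2
from plant import robot
def shot(n,f=None):
    c=robot.read_camera(n); c['image']=np.asarray(c['image'])
    if f: cv2.imwrite('pics/'+f,c['image'][:,:,::-1])
    return c
def ray(c,u,v):
    R=np.array(c['R']);t=np.array(c['t'])
    d=R.T@np.array([(u-c['cx'])/c['fx'],(v-c['cy'])/c['fy'],1]); return -R.T@t,d
def onplane(c,u,v,z):
    o,d=ray(c,u,v); return o+d*(z-o[2])/d[2]
def proj(c,X):
    p=np.array(c['R'])@np.array(X)+np.array(c['t']); return np.array([c['fx']*p[0]/p[2]+c['cx'],c['fy']*p[1]/p[2]+c['cy']])
def tri(*cs):
    A=np.zeros((3,3));b=np.zeros(3)
    for c,u,v in cs:
        o,d=ray(c,u,v);d=d/np.linalg.norm(d);P=np.eye(3)-np.outer(d,d);A+=P;b+=P@o
    X=np.linalg.solve(A,b); 
    return X,[np.round(proj(c,X)-[u,v],1) for c,u,v in cs]
E
python3 - <<'E'
from h import *
ims=[]
for n in ("scene","side","wrist"):
    c=shot(n,n+'0.png'); print(n,c['fx'],np.round(-np.array(c['R']).T@np.array(c['t']),3),np.round(c['R'],2).tolist())
s=robot.read_state(); print(s['t'],s['force'],s['orientation'],s['tool_pos'])
E
```

```text
inch.py
pics
plant.py
scene 475.56348218019036 [1.488 0.087 0.752] [[-0.09, 1.0, -0.01], [0.58, 0.04, -0.81], [-0.81, -0.08, -0.58]]
side 489.1397505031067 [ 0.512 -0.775  0.636] [[0.99, -0.1, -0.02], [-0.08, -0.56, -0.82], [0.07, 0.82, -0.57]]
wrist 361.60700061460994 [0.6   0.081 0.385] [[1.0, 0.0, -0.0], [0.0, -0.96, 0.29], [-0.0, -0.29, -0.96]]
0.15 [-0.57121888 -1.62842123 -1.07473634] [-2.22070738e+00 -2.22060083e+00  1.45338138e-03] [5.99587012e-01 5.43667298e-05 2.39821993e-01]
```

View pics/scene0.png

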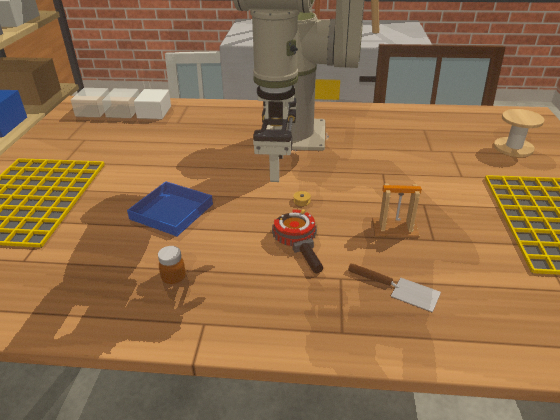

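View pics/side0.png

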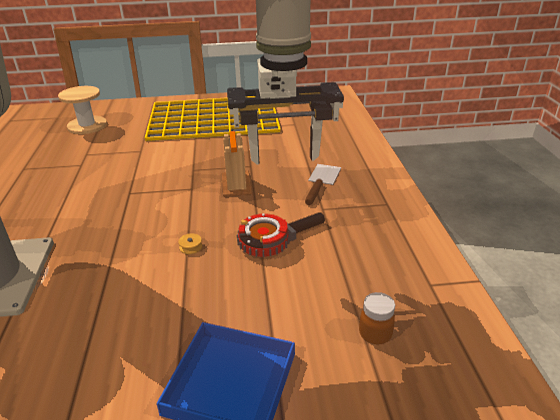

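Scene view: lamp at about (295,227) with its handle to (315,260), pick in rest at (402,190), tray at (171,207), pulley (302,199), jar (172,265), knife (395,285). Side view: lamp at (264,232), orange bar at (234,142), tray at (230,375).

Run:
```python
from h import *
c=shot('scene');s=shot('side')
def orange(c,box):
    h=cv2.cvtColor(c['image'],cv2.COLOR_RGB2HSV); m=cv2.inRange(h,(8,210,180),(20,255,255)); k=np.zeros_like(m);x0,y0,x1,y1=box;k[y0:y1,x0:x1]=m[y0:y1,x0:x1]
    n,l,st,ce=cv2.connectedComponentsWithStats(k); i=1+st[1:,4].argmax(); return ce[i],st[i]
a,sa=orange(c,(370,170,435,210)); b,sb=orange(s,(215,120,255,165)); print(a,sa,b,sb)
print('bar',tri((c,*a),(s,*b)))
print('barends scene',[onplane(c,u,a[1],.12) for u in (sa[0],sa[0]+sa[2])])
print('lamp',onplane(c,295,222,.042),onplane(s,264,229,.042),tri((c,295,222),(s,264,229)))
print('handle',onplane(c,314,260,.02),onplane(s,315,221,.02))
def blue(c):
    h=cv2.cvtColor(c['image'],cv2.COLOR_RGB2HSV); m=cv2.inRange(h,(108,180,60),(125,255,255))
    cs,_=cv2.findContours(m,0,2); k=[q for q in cs if cv2.boundingRect(q)[0]>110]; return cv2.approxPolyDP(cv2.convexHull(max(k,key=cv2.contourArea)),6,True)[:,0]
for q in (c,s):
    for p in blue(q): print('tray',p,onplane(q,*p,.03)[:2].round(3),onplane(q,*p,0)[:2].round(3))
print('pulley',onplane(c,302,199,.012),'jar',onplane(c,170,253,.07),onplane(s,379,303,.07))
```

```text
[402.69565217 186.72826087] [384 185  37   4  92] [232.28888889 139.14444444] [229 131   7  17  90]
bar (array([0.50768292, 0.29394462, 0.12361995]), [array([-0.2,  0.5]), array([-0.3, -0.5])])
barends scene [array([0.50302293, 0.25116854, 0.12      ]), array([0.49662282, 0.33980835, 0.12      ])]
lamp [0.55751044 0.03962663 0.042     ] [0.55938807 0.03210711 0.042     ] (array([0.5583636 , 0.03832077, 0.04001009]), [array([-0.6,  0.8]), array([-0.7, -1. ])])
handle [0.66865298 0.08997109 0.02      ] [0.6733244  0.07650686 0.02      ]Traceback (most recent call last):
  File "<stdin>", line 15, in <module>
  File "<stdin>", line 13, in blue
ValueError: max() iterable argument is empty
```

View pics/wrist0.png

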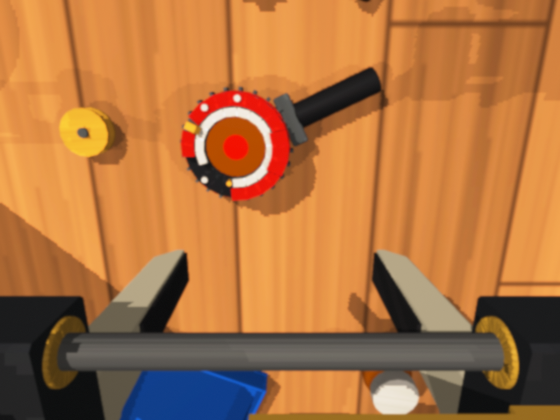

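Wrist view: lamp centre (237,145), handle to (372,80) (about 25° in world), brass catch (190,127), stop pin (229,184), notch dark zone around (205,178); white ring between.

Careful with the scale: shifts go in shares of 50 mm and turns go in shares of 90 degrees. That gives: -0.03 m is -0.6, 0.02 m is 0.4.

```bash
echo '[[[0.093, 0.4, -0.6, 0, 0], [0.093, 0.4, -0.6, 0, 0], [0.093, 0, 0, 0, 0], [0.093, 0, 0, 0, 0]]]' | python3 inch.py
python3 -c "
from h import *;import pickle
c=shot('wrist','wl1.png');pickle.dump(c,open('wl1.pkl','wb'))"
echo '[[[0.093, 0.9, -0.2, 0, 0], [0.093, 0.9, -0.2, 0, 0], [0.093, 0.9, 0, 0, 0], [0.093, 0.9, 0, 0, 0], [0.093, 0.6, 0, 0, 0], [0.093, 0, 0, 0, 0], [0.093, 0, 0, 0, 0]]]' | python3 inch.py
python3 -c "
from h import *;import pickle
c=shot('wrist','wp1.png');pickle.dump(c,open('wp1.pkl','wb'))"
echo '[[[0.093, 0.6, -0.2, 0, 0], [0.093, 0.6, -0.2, 0, 0], [0.093, 0, 0, 0, 0], [0.093, 0, 0, 0, 0]]]' | python3 inch.py
python3 -c "
from h import *;import pickle
c=shot('wrist','wp2.png');pickle.dump(c,open('wp2.pkl','wb'))
cv2.imwrite('pics/cat.png',cv2.resize(np.hstack([cv2.imread('pics/'+f) for f in ('wp1.png','wp2.png')]),(800,300)))"
```

```text
t: 0.65
tool_pos: [0.5398, 0.0403, 0.2408]
orientation: [2.22, 2.222, 0.001]
force: [-0.7, 0.5, -0.6]
opening: 0.093
gripper_force: 0.0
t: 1.4
tool_pos: [0.5207, 0.25, 0.2404]
orientation: [2.22, 2.222, -0.001]
force: [-1.3, -0.5, 0.1]
opening: 0.0928
gripper_force: 0.0
t: 1.85
tool_pos: [0.5005, 0.309, 0.2407]
orientation: [2.222, 2.221, -0.0]
force: [0.0, -0.6, -0.3]
opening: 0.0931
gripper_force: 0.0
```

View pics/cat.png

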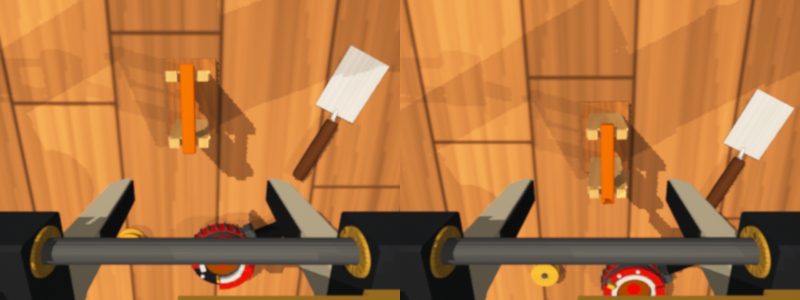

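The pair shows the orange bar at about x=187,y=65..153 (left half) and x=607,y=125..203 (right half), nearly along world y; foot not visible from above. I'll measure the bar and zoom the scene and side views for the foot.

Run:
```python
from h import *;import pickle
def bar(c):
    h=cv2.cvtColor(c['image'],cv2.COLOR_RGB2HSV); m=cv2.inRange(h,(8,215,200),(18,255,255)); m[300:]=0
    n,l,st,ce=cv2.connectedComponentsWithStats(m); i=1+st[1:,4].argmax()
    r=cv2.minAreaRect(np.argwhere(l==i)[:,::-1].astype(np.float32)); b=cv2.boxPoints(r); b=b[b[:,1].argsort()]
    return st[i],(b[0]+b[1])/2,(b[2]+b[3])/2,r
c1=pickle.load(open('wp1.pkl','rb'));c2=pickle.load(open('wp2.pkl','rb'))
r1=bar(c1);r2=bar(c2);print(r1,r2)
A=tri((c1,*r1[1]),(c2,*r2[1]));B=tri((c1,*r1[2]),(c2,*r2[2]));print('far',A,'near',B)
for c,r in((c1,r1),(c2,r2)):
    a,b=onplane(c,*r[1],.127),onplane(c,*r[2],.127);print(a,b,(a+b)/2,np.linalg.norm(a-b),np.degrees(np.arctan2(*(a-b)[:2][::-1])))
o=[]
for n,(x,y) in (('scene',(402,205)),('side',(236,160))):
    c=shot(n);cr=c['image'][y-30:y+30,x-40:x+40,::-1];o.append(cv2.resize(cr,(400,300),interpolation=cv2.INTER_CUBIC))
cv2.imwrite('pics/z1.png',np.hstack(o))
```

```text
(array([ 251,   89,   23,  127, 2355], dtype=int32), array([260.89417,  89.0733 ], dtype=float32), array([263.1422 , 214.96173], dtype=float32), ((262.0181884765625, 152.01751708984375), (125.90849304199219, 20.10393524169922), 88.97696685791016)) (array([ 280,  174,   20,  112, 1913], dtype=int32), array([288.79095, 173.92928], dtype=float32), array([289.9474, 284.9485], dtype=float32), ((289.3691711425781, 229.43887329101562), (111.02523040771484, 18.374004364013672), 89.40319061279297))
far (array([0.50776028, 0.33780253, 0.12449273]), [array([-0.3,  0.1]), array([ 0.3, -0.1])]) near (array([0.50883506, 0.24817305, 0.12722506]), [array([ 0.4, -0.1]), array([-0.3,  0.1])])
[0.5080761  0.33780507 0.127     ] [0.50855508 0.24799245 0.127     ] [0.50831559 0.29289876 0.127     ] 0.08981389530293643 90.30556201184494
[0.50750572 0.3382439  0.127     ] [0.50910797 0.24816686 0.127     ] [0.50830684 0.29320538 0.127     ] 0.09009129030659192 91.01904667259817
```

View pics/z1.png

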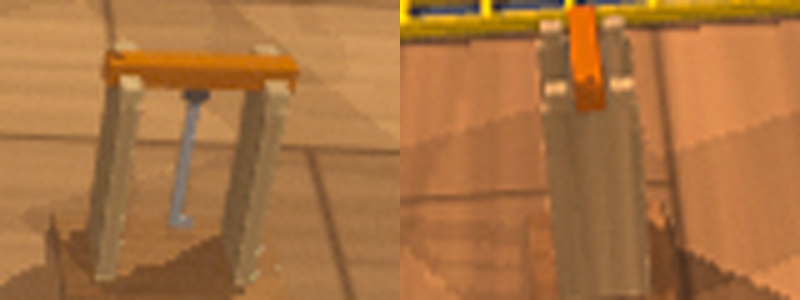

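Foot points to image right (world +y), so pick +x ≈ world 90.5°; bar centre (0.508,0.293,0.120), length 90 mm checks, top 0.126 checks. Sole seen at about scene pixel (398,220). Grasp.

To row units: 0.03 m is 0.6, 0.02 m is 0.4, -0.01 rad is -0.0064.

```bash
echo '[[[0.05, -0.16, 0.08, 0.4, 0], [0.05, -0.16, 0.08, 0.6, -0.0064], [0.05, 0, 0, 0.6, 0], [0.05, 0, 0, 0.6, 0], [0.05, 0, 0, 0.154, 0], [0.05, 0, 0, 0, 0], [0.05, 0, 0, 0, 0]]]' | python3 inch.py 40
echo '[[[0.01, 0, 0, 0, 0], [0.01, 0, 0, 0, 0], [0.01, 0, 0, 0, 0], [0.01, 0, 0, 0, 0], [0.01, 0, 0, 0, 0], [0.01, 0, 0, 0, 0]]]' | python3 inch.py 40
python3 - <<'E'
from h import *
c=shot('scene')
for p in ((398,220),(394,193)):
    o,d=ray(c,*p); print(o+d*(.508-o[0])/d[0])
E
```

```text
t: 2.7
tool_pos: [0.5091, 0.294, 0.1247]
orientation: [2.21, 2.231, 0.003]
force: [-0.2, 0.8, 0.7]
opening: 0.0502
gripper_force: 0.0
t: 3.3
tool_pos: [0.5081, 0.2941, 0.1231]
orientation: [2.21, 2.233, 0.0]
force: [-0.8, -1.0, 1.1]
opening: 0.0132
gripper_force: 40.0
[0.508      0.29661177 0.0254381 ]
[0.508      0.27621739 0.10628176]
```

To row units: -0.045 m is -0.9, -0.03 m is -0.6.

```bash
echo '[[[0.01, 0, 0, -0.2, 0], [0.01, 0, 0, -0.6, 0], [0.01, 0, 0, -0.9, 0], [0.01, 0, 0, -0.9, 0], [0.01, 0, 0, 0, 0]]]' | python3 inch.py
echo '[[[0.01, -0.9, 0.1, 0, 0], [0.01, -0.9, 0.1, 0, 0], [0.01, -0.9, 0.2, 0, 0], [0.01, -0.9, 0.2, 0, 0], [0.01, -0.9, 0.2, 0, 0], [0.01, -0.6, 0.2, 0, 0], [0.01, 0, 0, 0, 0], [0.01, 0, 0, 0, 0]]]' | python3 inch.py
python3 - <<'E'
from h import *;import pickle
d={n:shot(n) for n in('wrist','scene','side')};d['s']=robot.read_state();pickle.dump(d,open('p3.pkl','wb'));print(d['s']['tool_pos'])
cv2.imwrite('pics/w3.png',d['wrist']['image'][:,:,::-1])
o=[]
for n in('scene','side'):
    c=d[n];p=d['s']['tool_pos']-[0,0,.06];x,y=proj(c,p).astype(int);print(n,x,y);o.append(cv2.resize(c['image'][y-40:y+40,x-30:x+30,::-1],(400,533),interpolation=cv2.INTER_CUBIC))
cv2.imwrite('pics/z3.png',np.hstack(o))
E
```

```text
t: 3.85
tool_pos: [0.5112, 0.2956, 0.2622]
orientation: [2.207, 2.229, 0.019]
force: [0.8, 0.7, 1.0]
opening: 0.0137
gripper_force: 40.0
t: 4.65
tool_pos: [0.5605, 0.039, 0.2529]
orientation: [-2.212, -2.23, 0.0]
force: [0.1, -0.1, -0.5]
opening: 0.0135
gripper_force: 40.0
[0.56027129 0.04069387 0.25294306]
scene 296 169
side 261 161
```

View pics/w3.png

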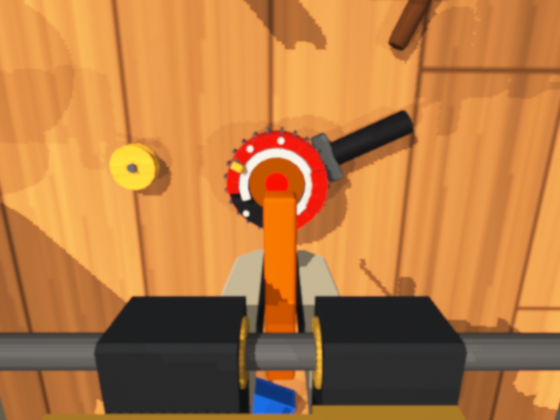

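View pics/z3.png

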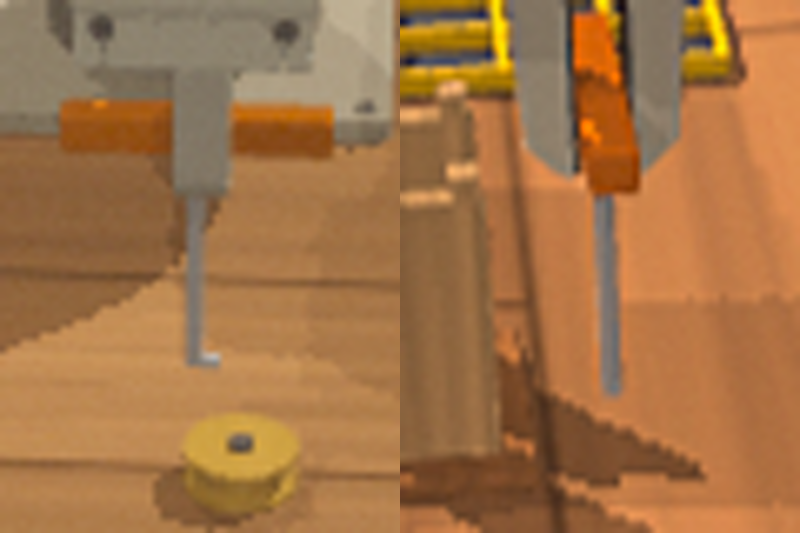

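w3: lamp ring centred near (277,182), handle to (410,120), catch (236,167), bar over the lower part. z3: sole at scene pixel (295.4,183.9), side pixel (262.8,180.4); foot points to +y and the pick hangs straight.

```bash
cat > lamp.py <<'E'
from h import *
from scipy.optimize import least_squares
def comps(m):
    n,l,st,ce=cv2.connectedComponentsWithStats(m); return [(st[i],ce[i],l==i) for i in range(1,n)]
def analyse(c,g=(.558,.038),zr=.045):
    h=cv2.cvtColor(c['image'],cv2.COLOR_RGB2HSV); u,v=proj(c,[*g,.045]); rad=110
    roi=np.zeros(h.shape[:2],np.uint8); cv2.circle(roi,(int(u),int(v)),rad,255,-1)
    near=np.zeros_like(roi); cv2.circle(near,(int(u),int(v)),58,255,-1)
    w=cv2.inRange(h,(0,0,150),(180,60,255))&near
    ring=max(comps(w),key=lambda k:k[0][4])
    ys,xs=np.nonzero(ring[2]); P=np.array([onplane(c,x,y,zr)[:2] for x,y in zip(xs,ys)])
    r0=lambda q:np.clip(np.abs(np.hypot(*(P-q[:2]).T)-.033)-.004,0,None)
    s=least_squares(r0,g,loss='soft_l1',f_scale=.0005); ctr=s.x
    D=P-ctr; a=np.sort(np.degrees(np.arctan2(D[:,1],D[:,0]))%360); R=np.hypot(*D.T)
    gi=np.argmax(np.diff(np.r_[a,a[0]+360])); 
    print('ring ctr',ctr.round(4),'r',np.percentile(R,[1,99]).round(4),'gap',a[gi],a[(gi+1)%len(a)],'px',len(P))
    b=cv2.inRange(h,(0,0,0),(180,255,55))&roi; b&=~near
    hd=max(comps(b),key=lambda k:k[0][4]); ys,xs=np.nonzero(hd[2])
    for z in (.018,.025,.03):
        H=np.array([onplane(c,x,y,z)[:2] for x,y in zip(xs,ys)]); m=H.mean(0); e=np.linalg.svd(H-m)[2][0] if len(H)<6000 else 0; e=e*np.sign(e[0])
        print('handle z',z,'axis ang',np.degrees(np.arctan2(e[1],e[0])).round(2),'ang from ctr',np.degrees(np.arctan2(*(m-ctr)[::-1])).round(2),'offset mm',(1000*np.cross(e,ctr-m)).round(2))
    y=cv2.inRange(h,(20,150,130),(32,255,255))&near
    for k in comps(y):
        if k[0][4]>5:
            for z in(.046,.052): d=onplane(c,*k[1],z)[:2]-ctr; print('brass',k[1].round(1),k[0][4],z,'ang',(np.degrees(np.arctan2(d[1],d[0]))%360).round(1),'r',np.hypot(*d).round(4))
    return ctr
E
python3 -W ignore - <<'E'
from lamp import *;import pickle
d=pickle.load(open('p3.pkl','rb'))
X=tri((d['scene'],295.4,183.9),(d['side'],262.8,180.4));print('sole',X,'rel tcp',X[0]-d['s']['tool_pos'])
c1=pickle.load(open('wl1.pkl','rb'))
for c in(c1,d['wrist']): analyse(c)
E
```

```text
sole (array([0.56097811, 0.0390246 , 0.1544119 ]), [array([-0.2,  0.4]), array([-0.3, -0.5])]) rel tcp [ 0.00070682 -0.00166927 -0.09853116]
ring ctr [0.557 0.038] r [0.0288 0.037 ] gap 207.14400884019946 265.2274591917385 px 1355
handle z 0.018 axis ang 24.41 ang from ctr 24.89 offset mm -0.74
handle z 0.025 axis ang 24.41 ang from ctr 25.95 offset mm -2.31
handle z 0.03 axis ang 24.41 ang from ctr 26.72 offset mm -3.43
brass [256.5 170.7] 54 0.046 ang 154.7 r 0.043
brass [256.5 170.7] 54 0.052 ang 153.1 r 0.0431
brass [290.  222.5] 8 0.046 ang 259.2 r 0.0344
brass [290.  222.5] 8 0.052 ang 258.2 r 0.0324
ring ctr [0.557 0.038] r [0.0287 0.037 ] gap 207.37767472624466 307.7364797444397 px 1096
handle z 0.018 axis ang 24.3 ang from ctr 24.86 offset mm -0.86
handle z 0.025 axis ang 24.3 ang from ctr 25.74 offset mm -2.2
handle z 0.03 axis ang 24.3 ang from ctr 26.38 offset mm -3.16
brass [236.4 166.8] 66 0.046 ang 154.8 r 0.0432
brass [236.4 166.8] 66 0.052 ang 153.1 r 0.043
```

```bash
cat > go.py <<'E'
from h import *; import sys
from scipy.spatial.transform import Rotation as Ro
s=robot.read_state(); M=Ro.from_rotvec(s['orientation']).as_matrix()
t=[float(a) for a in sys.argv[1:4]]
print('t',round(s['t'],2),'pos',np.round(s['tool_pos'],4),'xdir',np.degrees(np.arctan2(M[1,0],M[0,0])).round(2),'tilt',np.degrees(np.arccos(-M[2,2])).round(2),'F',np.round(s['force'],1),'open',s['opening'],'delta tool mm',(1000*M.T@(np.array(t)-s['tool_pos'])).round(1) if t else '')
E
echo '[[[0.01, 0, 0, 0, -0.0923], [0.01, 0, 0, 0, -0.0923], [0.01, 0, 0, 0, -0.0923], [0.01, 0, 0, 0, 0], [0.01, 0, 0, 0, 0]]]' | python3 inch.py
python3 go.py 0.5325 0.0125 0.16
```

```text
t: 5.3
tool_pos: [0.5604, 0.0405, 0.253]
orientation: [-1.68, -2.654, -0.0]
force: [-0.5, -0.2, -0.6]
opening: 0.0139
gripper_force: 40.0
t 5.3 pos [0.5604 0.0405 0.253 ] xdir 115.33 tilt 0.01 F [-0.5 -0.2 -0.6] open 0.013873520702413397 delta tool mm [-13.4 -37.2  93. ]
```

To row units: 0.03 m is 0.6, -0.0192 m is -0.384.

```bash
echo '[[[0.01, -0.14, -0.36, 0.2, 0], [0.01, -0.128, -0.384, 0.6, 0], [0.01, 0, 0, 0.6, 0], [0.01, 0, 0, 0.26, 0], [0.01, 0, 0, 0.2, 0], [0.01, 0, 0, 0, 0], [0.01, 0, 0, 0, 0], [0.01, 0, 0, 0, 0]]]' | python3 inch.py
python3 go.py 0.5325 0.0125 0.16
python3 - <<'E'
from h import *;import pickle
o=[];d={n:shot(n) for n in('scene','side')};d['s']=robot.read_state();pickle.dump(d,open('p4.pkl','wb'))
for n in('scene','side'):
    c=d[n];x,y=proj(c,[.545,.025,.06]).astype(int);print(n,x-30,y-40);o.append(cv2.resize(c['image'][y-40:y+40,x-30:x+30,::-1],(400,533),interpolation=cv2.INTER_CUBIC))
cv2.imwrite('pics/z4.png',np.hstack(o))
E
```

```text
t: 6.1
tool_pos: [0.5338, 0.0116, 0.1615]
orientation: [1.675, 2.655, 0.002]
force: [1.0, -0.3, -1.2]
opening: 0.0138
gripper_force: 40.0
t 6.1 pos [0.5338 0.0116 0.1615] xdir 115.49 tilt 0.14 F [ 1.  -0.3 -1.2] open 0.01380851847567292 delta tool mm [ 1.4 -0.8  1.5]
scene 259 172
side 226 184
```

View pics/z4.png

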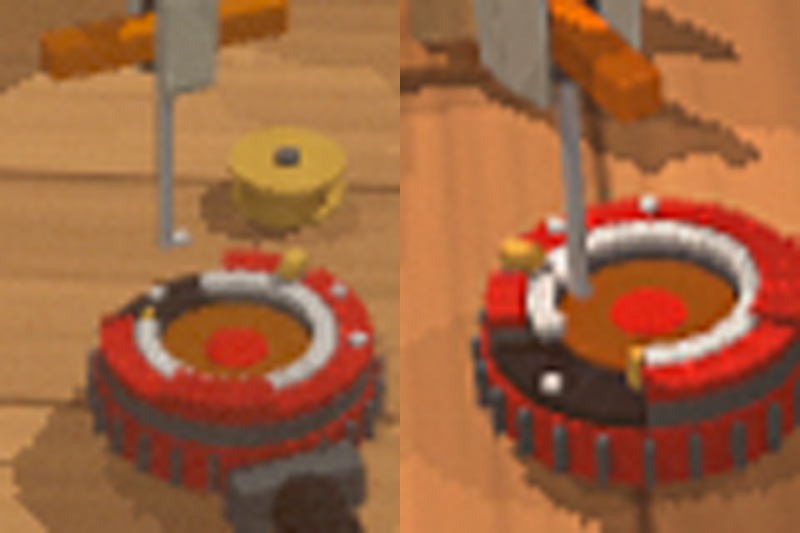

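z4: sole at scene (283.8,208.9), side (253.0,228.1); ring's free end at scene (289.2,213.5), side (247.8,232.5); notch floor dark and free of other things.

```bash
python3 - <<'E'
from h import *;import pickle
d=pickle.load(open('p4.pkl','rb'));p=d['s']['tool_pos'];a,b=d['scene'],d['side']
S=tri((a,283.75,208.9),(b,253,228.1));print('sole',S,'rel',S[0]-p)
E=tri((a,289.3,214.0),(b,247.9,232.3));print('end',E)
th=np.radians(207.2);e=np.array([.557+.033*np.cos(th),.038+.033*np.sin(th),.045]);print('end by wrist',e,proj(a,e),proj(b,e))
f=np.array([.5330,.0114,.035]);print('notch px',proj(a,f),proj(b,f),'sole pred',proj(a,p-[0,0,.0985]),proj(b,p-[0,0,.0985]))
E
python3 go.py 0.5325 0.0125 0.1395
```

```text
sole (array([0.53583671, 0.00975766, 0.06368393]), [array([-0.2,  0.3]), array([-0.3, -0.3])]) rel [ 0.00221742 -0.00171792 -0.09753971]
end (array([0.52608452, 0.02358361, 0.04283463]), [array([ 0.1, -0.1]), array([0.1, 0.1])])
end by wrist [0.52764926 0.02291577 0.045     ] [289.06525635 213.55471127] [248.72758259 231.70521706]
notch px [284.33604526 217.81221858] [251.96624123 238.84971923] sole pred [284.32155886 209.01305933] [251.59619687 227.72275217]
t 6.2 pos [0.5336 0.0115 0.1612] xdir 115.5 tilt 0.12 F [-0.1 -0.4 -1.1] open 0.013373079840330192 delta tool mm [ 1.4 -0.6 21.7]
```

To row units: 0.008 m is 0.16, 0.002 m is 0.04.

```bash
echo '[[[0.01, 0.04, -0.03, 0.16, 0], [0.01, 0, 0, 0.14, 0], [0.01, 0, 0, 0.1, 0], [0.01, 0, 0, 0.04, 0], [0.01, 0, 0, 0, 0], [0.01, 0, 0, 0, 0]]]' | python3 inch.py; python3 go.py 0.53 0.0145 0.1335
echo '[[[0.01, 0, 0, 0.02, 0], [0.01, 0, 0, 0.02, 0], [0.01, 0, 0, 0.02, 0], [0.01, 0, 0, 0, 0]]]' | python3 inch.py; python3 go.py 0.53 0.0145 0.1335
```

```text
t: 6.8
tool_pos: [0.5306, 0.0126, 0.138]
orientation: [1.677, 2.657, 0.0]
force: [-0.6, -0.6, -0.6]
opening: 0.0134
gripper_force: 40.0
t 6.8 pos [0.5306 0.0126 0.138 ] xdir 115.49 tilt 0.0 F [-0.6 -0.6 -0.6] open 0.013354144103163929 delta tool mm [2.  0.3 4.5]
t: 7.2
tool_pos: [0.5304, 0.0126, 0.1348]
orientation: [-1.676, -2.657, 0.0]
force: [-0.9, -0.7, -0.5]
opening: 0.0141
gripper_force: 40.0
t 7.2 pos [0.5304 0.0126 0.1348] xdir 115.5 tilt 0.02 F [-0.9 -0.7 -0.5] open 0.01407685682466527 delta tool mm [1.9 0.5 1.3]
```

```bash
for i in 1; do echo '[[[0.01, 0, 0, 0.02, 0]]]' | python3 inch.py|sed -n '2p;4p'; echo '[[[0.01, 0, 0, 0.014, 0], [0.01, 0, 0, 0, 0]]]' | python3 inch.py |sed -n '2p;4p'; done
```

```text
tool_pos: [0.5306, 0.0126, 0.134]
force: [0.7, -0.4, -0.9]
tool_pos: [0.5304, 0.0126, 0.1331]
force: [-0.2, 0.5, -1.1]
```

To row units: 0.0007 m is 0.014.

```bash
echo '[[[0.01, 0, 0, 0.014, 0], [0.01, 0, 0, 0, 0]]]' | python3 inch.py |sed -n '2p;4p'
```

```text
tool_pos: [0.5305, 0.0126, 0.1325]
force: [-0.1, -0.4, -0.9]
```

To row units: 0.0007 m is 0.014.

```bash
echo '[[[0.01, 0, 0, 0.014, 0], [0.01, 0, 0, 0, 0]]]' | python3 inch.py |sed -n '2p;4p'; echo '[[[0.01, 0, 0, 0.012, 0], [0.01, 0, 0, 0, 0]]]' | python3 inch.py |sed -n '2p;4p'
```

```text
tool_pos: [0.5305, 0.0126, 0.1317]
force: [-0.1, -0.2, -0.4]
tool_pos: [0.5305, 0.0126, 0.1311]
force: [-0.4, 0.1, -1.5]
```

To row units: 0.0007 m is 0.014.

```bash
echo '[[[0.01, 0, 0, 0.014, 0], [0.01, 0, 0, 0, 0]]]' | python3 inch.py |sed -n '2p;4p'; echo '[[[0.01, 0, 0, 0.012, 0], [0.01, 0, 0, 0, 0]]]' | python3 inch.py |sed -n '2p;4p'
```

```text
tool_pos: [0.5305, 0.0126, 0.1304]
force: [-0.5, 0.1, -0.9]
tool_pos: [0.5307, 0.0126, 0.1302]
force: [0.2, -0.2, 1.2]
```

To row units: 0.0006 m is 0.012.

```bash
echo '[[[0.01, 0, 0, 0.012, 0], [0.01, 0, 0, 0, 0]]]' | python3 inch.py |sed -n '2p;4p'
```

```text
tool_pos: [0.531, 0.0125, 0.1301]
force: [-1.4, -0.4, 4.7]
```

To row units: -0.0009 m is -0.018, -0.0006 m is -0.012.

```bash
echo '[[[0.01, 0, 0, -0.018, 0], [0.01, 0, 0, -0.012, 0], [0.01, 0, 0, 0, 0]]]' | python3 inch.py |sed -n '2p;4p'; echo '[[[0.01, 0.03, 0, 0, 0], [0.01, 0.03, 0, 0, 0], [0.01, 0.02, 0, 0, 0], [0.01, 0, 0, 0, 0]]]' | python3 inch.py |sed -n '2p;4p'
```

```text
tool_pos: [0.5304, 0.0126, 0.1306]
force: [0.1, 0.1, 0.5]
tool_pos: [0.5287, 0.0164, 0.1307]
force: [0.4, 0.7, -1.3]
```

To row units: 0.001 m is 0.02.

```bash
echo '[[[0.01, 0.02, 0, 0, 0], [0.01, 0.02, 0, 0, 0], [0.01, 0, 0, 0, 0]]]' | python3 inch.py |sed -n '2p;4p'; echo '[[[0.01, 0.024, 0, 0, 0], [0.01, 0.024, 0, 0, 0], [0.01, 0, 0, 0, 0]]]' | python3 inch.py |sed -n '2p;4p'
python3 - <<'E'
from h import *;import pickle
o=[];d={n:shot(n) for n in('scene','side')};d['s']=robot.read_state();pickle.dump(d,open('p5.pkl','wb'))
for n in('scene','side'):
    c=d[n];x,y=proj(c,[.54,.025,.05]).astype(int);print(n,x-20,y-26);o.append(cv2.resize(c['image'][y-26:y+26,x-20:x+20,::-1],(400,520),interpolation=cv2.INTER_CUBIC))
cv2.imwrite('pics/z5.png',np.hstack(o))
E
```

```text
tool_pos: [0.5279, 0.0181, 0.1308]
force: [0.3, 0.1, -0.4]
tool_pos: [0.5268, 0.0203, 0.1308]
force: [-0.3, 0.6, -1.0]
scene 269 188
side 234 202
```

View pics/z5.png

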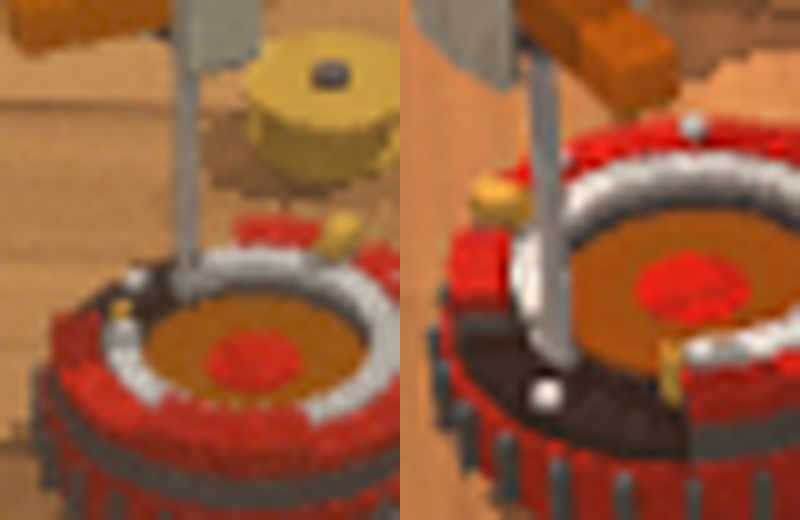

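z5: shank stands in the notch right at the ring end (scene (288,217), side (250,238)), foot hidden under the end. Lift.

To row units: 0.001 m is 0.02.

```bash
echo '[[[0.01, 0.02, 0, 0, 0], [0.01, 0, 0, 0, 0]]]' | python3 inch.py |sed -n '2p;4p'; echo '[[[0.01, 0, 0, -0.02, 0], [0.01, 0, 0, -0.02, 0], [0.01, 0, 0, -0.02, 0], [0.01, 0, 0, 0, 0]]]' | python3 inch.py |sed -n '2p;4p'; echo '[[[0.01, 0, 0, -0.02, 0], [0.01, 0, 0, -0.02, 0], [0.01, 0, 0, 0, 0]]]' | python3 inch.py |sed -n '2p;4p'
```

```text
tool_pos: [0.5264, 0.0211, 0.1308]
force: [-0.5, 0.5, -0.8]
tool_pos: [0.5266, 0.021, 0.134]
force: [0.0, -0.1, -1.1]
tool_pos: [0.5263, 0.0211, 0.1354]
force: [2.3, -0.4, -6.0]
```

To row units: -0.001 m is -0.02.

```bash
for k in 1; do echo '[[[0.01, 0, 0, -0.02, 0], [0.01, 0, 0, -0.02, 0]]]' | python3 inch.py |sed -n '2p;4p'; echo '[[[0.01, 0, 0, -0.02, 0], [0.01, 0, 0, -0.02, 0]]]' | python3 inch.py |sed -n '2p;4p';echo '[[[0.01, 0, 0, -0.02, 0], [0.01, 0, 0, -0.02, 0]]]' | python3 inch.py |sed -n '2p;4p'; done
```

```text
tool_pos: [0.526, 0.0211, 0.137]
force: [2.3, 0.1, -12.5]
tool_pos: [0.5266, 0.021, 0.1405]
force: [-1.5, -0.0, -2.8]
tool_pos: [0.5269, 0.0211, 0.1426]
force: [-0.0, 0.6, -0.8]
```

To row units: 0.001 m is 0.02.

```bash
echo '[[[0.01, 0, 0, 0.02, 0], [0.01, 0, 0, 0.02, 0], [0.01, 0, 0, 0.02, 0], [0.01, 0, 0, 0, 0]]]' | python3 inch.py |sed -n '2p;4p'; echo '[[[0.01, 0, 0, 0.02, 0], [0.01, 0, 0, 0, 0]]]' | python3 inch.py |sed -n '2p;4p'; echo '[[[0.01, -0.04, 0, 0, 0], [0.01, -0.06, 0, 0, 0], [0.01, -0.06, 0, 0, 0], [0.01, -0.06, 0, 0, 0], [0.01, -0.06, 0, 0, 0], [0.01, 0, 0, 0, 0]]]' | python3 inch.py |sed -n '2p;4p'
```

```text
tool_pos: [0.5264, 0.0211, 0.1386]
force: [-0.6, -0.7, -0.7]
tool_pos: [0.5264, 0.0211, 0.1376]
force: [-0.3, 0.3, -1.3]
tool_pos: [0.5327, 0.008, 0.1379]
force: [-0.2, -0.1, -1.0]
```

To row units: -0.035 m is -0.7, -0.03 m is -0.6.

```bash
echo '[[[0.01, 0, 0, -0.2, 0], [0.01, 0, 0, -0.5, 0], [0.01, 0, 0, -0.7, 0], [0.01, 0, 0, -0.6, 0], [0.01, 0, 0, -0.4, 0], [0.01, 0, 0, 0, 0], [0.01, 0, 0, 0, 0]]]' | python3 inch.py |sed -n '1,2p;4p'
python3 -c "
from h import *;import pickle
c=shot('wrist','v1.png');pickle.dump(c,open('v1.pkl','wb'))"
echo '[[[0.01, -0.4, 0.6, 0, 0], [0.01, -0.2, 0.6, 0, 0], [0.01, 0, 0, 0, 0], [0.01, 0, 0, 0, 0]]]' | python3 inch.py |sed -n '1,2p;4p'
python3 -W ignore - <<'E'
from lamp import *;import pickle
c=shot('wrist','v2.png');pickle.dump(c,open('v2.pkl','wb'))
d=pickle.load(open('v1.pkl','rb')); w0=pickle.load(open('wl1.pkl','rb'))
for k in (w0,d,c): analyse(k)
def pts(k,zr=.045):
    h=cv2.cvtColor(k['image'],cv2.COLOR_RGB2HSV);u,v=proj(k,[.557,.038,.045]);near=np.zeros(h.shape[:2],np.uint8);cv2.circle(near,(int(u),int(v)),62,255,-1)
    w=cv2.inRange(h,(0,0,150),(180,60,255))&near; r=max(comps(w),key=lambda q:q[0][4]); return np.argwhere(r[2])[:,::-1]
for z in (.045,.052):
  for k in (w0,d,c):
    P=pts(k);W=np.array([onplane(k,*p,z)[:2] for p in P])-[.557,.038];a=np.degrees(np.arctan2(W[:,1],W[:,0]))%360;R=np.hypot(*W.T)
    print(z,[(b,*(np.percentile(R[(a>=b)&(a<b+10)],[3,97])*1e3).round(1)) for b in(60,100,170,190,200) if ((a>=b)&(a<b+10)).sum()>5],'lift end ang',np.sort(a[(a>150)&(a<250)])[-3:])
E
```

```text
t: 13.5
tool_pos: [0.5326, 0.0085, 0.258]
force: [0.4, -0.4, -0.5]
t: 13.95
tool_pos: [0.5986, 0.0073, 0.2551]
force: [0.0, 0.3, -1.4]
ring ctr [0.557 0.038] r [0.0288 0.037 ] gap 207.14400884019946 265.2274591917385 px 1355
handle z 0.018 axis ang 24.41 ang from ctr 24.89 offset mm -0.74
handle z 0.025 axis ang 24.41 ang from ctr 25.95 offset mm -2.31
handle z 0.03 axis ang 24.41 ang from ctr 26.72 offset mm -3.43
brass [256.5 170.7] 54 0.046 ang 154.7 r 0.043
brass [256.5 170.7] 54 0.052 ang 153.1 r 0.0431
brass [290.  222.5] 8 0.046 ang 259.2 r 0.0344
brass [290.  222.5] 8 0.052 ang 258.2 r 0.0324
ring ctr [0.558  0.0374] r [0.0279 0.0372] gap 209.6922643051862 263.5153774899202 px 1402
handle z 0.018 axis ang 24.63 ang from ctr 25.4 offset mm -1.25
handle z 0.025 axis ang 24.63 ang from ctr 26.15 offset mm -2.42
handle z 0.03 axis ang 24.63 ang from ctr 26.72 offset mm -3.26
brass [287.7 132.7] 68 0.046 ang 153.3 r 0.0438
brass [287.7 132.7] 68 0.052 ang 153.0 r 0.0443
ring ctr [0.5574 0.0375] r [0.0288 0.0373] gap 208.46857290901605 264.2426132073493 px 1480
handle z 0.018 axis 
[... 1314 characters left out ...]
64(36.4)), (190, np.float64(28.2), np.float64(35.9)), (200, np.float64(28.5), np.float64(35.6))] lift end ang [203.39151789 203.83023488 204.07973345]
0.052 [(60, np.float64(29.1), np.float64(36.5)), (100, np.float64(28.6), np.float64(36.4)), (170, np.float64(27.8), np.float64(35.8)), (190, np.float64(28.0), np.float64(35.8)), (200, np.float64(28.8), np.float64(35.7))] lift end ang [208.90293198 209.01021587 209.12456562]
0.052 [(60, np.float64(29.8), np.float64(36.7)), (100, np.float64(29.0), np.float64(36.4)), (170, np.float64(27.8), np.float64(35.8)), (190, np.float64(28.0), np.float64(36.0)), (200, np.float64(27.9), np.float64(36.5))] lift end ang [208.2700202  208.35547949 208.44654644]
```

At z=0.052 the two views agree for the lifted side (r 27.8–35.8 mm) while at 0.045 they do not, and the far side agrees at 0.045: the end is up on the catch. Back to the rest.

To row units: 0.145 rad is 0.0923.

```bash
echo '[[[0.01, 0, 0, 0, 0.0923], [0.01, 0, 0, 0, 0.0923], [0.01, 0, 0, 0, 0.0923], [0.01, 0, 0, 0, 0], [0.01, 0, 0, 0, 0]]]' | python3 inch.py |sed -n '1,2p;4p'; python3 go.py 0.5082 0.2941 0.2551
```

```text
t: 14.5
tool_pos: [0.5989, 0.0072, 0.258]
force: [-0.1, -0.2, -0.9]
t 14.5 pos [0.5989 0.0072 0.258 ] xdir 90.83 tilt 0.0 F [-0.1 -0.2 -0.9] open 0.013328153160208652 delta tool mm [288.2 -86.6   2.9]
```

To row units: 0.045 m is 0.9, 0.0332 m is 0.664.

```bash
echo '[[[0.01, 0.6, -0.2, 0, 0], [0.01, 0.9, -0.3, 0, 0], [0.01, 0.9, -0.272, 0, 0], [0.01, 0.9, -0.24, 0, 0], [0.01, 0.9, -0.24, 0, 0], [0.01, 0.9, -0.24, 0, 0], [0.01, 0.664, -0.24, 0, 0], [0.01, 0, 0, 0, 0], [0.01, 0, 0, 0, 0], [0.01, 0, 0, 0, 0]]]' | python3 inch.py |sed -n '1,2p;4p'; python3 go.py 0.5082 0.2941 0.1421
```

```text
t: 15.5
tool_pos: [0.5103, 0.2935, 0.2578]
force: [0.0, -1.0, -1.5]
t 15.5 pos [0.5103 0.2935 0.2578] xdir 90.63 tilt 0.03 F [ 0.  -1.  -1.5] open 0.01347844564224919 delta tool mm [  0.7  -2.1 115.7]
```

To row units: 0.03 m is 0.6, 0.025 m is 0.5.

```bash
echo '[[[0.01, 0.012, -0.04, 0.4, 0], [0.01, 0, 0, 0.6, 0], [0.01, 0, 0, 0.6, 0], [0.01, 0, 0, 0.5, 0], [0.01, 0, 0, 0.16, 0], [0.01, 0, 0, 0, 0], [0.01, 0, 0, 0, 0]]]' | python3 inch.py |sed -n '1,2p;4p'; python3 go.py 0.5082 0.2941 0.1231
```

```text
t: 16.2
tool_pos: [0.5091, 0.2948, 0.1463]
force: [0.2, 0.2, -1.9]
t 16.2 pos [0.5091 0.2948 0.1463] xdir 90.54 tilt 0.1 F [ 0.2  0.2 -1.9] open 0.013788122906481178 delta tool mm [-0.7 -1.  23.2]
```

To row units: 0.008 m is 0.16, 0.005 m is 0.1.

```bash
echo '[[[0.01, 0, -0.008, 0.16, 0], [0.01, 0, 0, 0.1, 0], [0.01, 0, 0, 0.06, 0], [0.01, 0, 0, 0.04, 0], [0.01, 0, 0, 0.02, 0], [0.01, 0, 0, 0.02, 0], [0.01, 0, 0, 0.02, 0], [0.01, 0, 0, 0, 0]]]' | python3 inch.py |sed -n '1,2p;4p'; echo '[[[0.01, 0, 0, 0.02, 0], [0.01, 0, 0, 0, 0], [0.01, 0, 0, 0, 0]]]' | python3 inch.py |sed -n '1,2p;4p'; python3 go.py 0.5082 0.2941 0.1231
```

```text
t: 17.0
tool_pos: [0.5077, 0.2951, 0.1238]
force: [0.4, 0.4, -1.4]
t: 17.3
tool_pos: [0.5079, 0.2952, 0.1231]
force: [-0.3, 0.2, 1.2]
t 17.3 pos [0.5079 0.2952 0.1231] xdir 90.57 tilt 0.03 F [-0.3  0.2  1.2] open 0.013539155388482278 delta tool mm [-1.1  0.3  0. ]
```

Careful with the scale: shifts go in shares of 50 mm and turns go in shares of 90 degrees. That gives: -0.04 m is -0.8, -0.02 m is -0.4.

```bash
echo '[[[0.05, 0, 0, 0, 0], [0.05, 0, 0, 0, 0], [0.05, 0, 0, 0, 0], [0.05, 0, 0, 0, 0], [0.05, 0, 0, -0.4, 0], [0.05, 0, 0, -0.8, 0], [0.05, 0, 0, -0.8, 0], [0.05, 0, 0, -0.4, 0], [0.05, 0, 0, 0, 0], [0.05, 0, 0, 0, 0]]]' | python3 inch.py 20|sed -n '1,2p;4,5p'; python3 -W ignore - <<'E'
from h import *
c=shot('wrist','x1.png');h=cv2.cvtColor(c['image'],cv2.COLOR_RGB2HSV); m=cv2.inRange(h,(8,215,200),(18,255,255)); m[300:]=0
n,l,st,ce=cv2.connectedComponentsWithStats(m); i=1+st[1:,4].argmax()
b=cv2.boxPoints(cv2.minAreaRect(np.argwhere(l==i)[:,::-1].astype(np.float32)));b=b[b[:,1].argsort()]
p,q=onplane(c,*(b[0]+b[1])/2,.127),onplane(c,*(b[2]+b[3])/2,.127);print(p,q,(p+q)/2,np.linalg.norm(p-q))
for n in('scene','side'): shot(n,n+'_x1.png')
E
python3 go.py 0.5278 0.0244 0.2431
```

```text
t: 18.3
tool_pos: [0.5077, 0.2951, 0.2426]
force: [-0.3, -0.3, 0.2]
opening: 0.0502
[0.50751622 0.33933565 0.127     ] [0.50846347 0.24919987 0.127     ] [0.50798984 0.29426776 0.127     ] 0.09014075541256056
t 18.45 pos [0.5067 0.2946 0.2405] xdir 90.58 tilt 0.2 F [-0.3 -0.2 -0.5] open 0.049753775042850154 delta tool mm [-270.4   18.3   -2.3]
```

To row units: -0.045 m is -0.9, -0.03 m is -0.6, -0.143 rad is -0.091.

```bash
echo '[[[0.03, -0.6, 0, 0, 0], [0.03, -0.9, 0.06, 0, 0], [0.03, -0.9, 0.08, 0, 0], [0.03, -0.9, 0.08, 0, 0], [0.03, -0.9, 0.08, 0, 0], [0.03, -0.9, 0.06, 0, 0], [0.03, -0.6, 0, 0, 0], [0.03, 0, 0, 0, -0.091], [0.03, 0, 0, 0, -0.091], [0.03, 0, 0, 0, -0.0904], [0.03, 0, 0, 0, 0], [0.03, 0, 0, 0, 0]]]' | python3 inch.py|sed -n '1,2p;4,5p'
cat > ring.py <<'E'
from lamp import *;import sys
def pts(k):
    h=cv2.cvtColor(k['image'],cv2.COLOR_RGB2HSV);u,v=proj(k,[.557,.038,.045]);near=np.zeros(h.shape[:2],np.uint8);cv2.circle(near,(int(u),int(v)),75,255,-1)
    w=cv2.inRange(h,(0,0,150),(180,60,255))&near; r=max(comps(w),key=lambda q:q[0][4]); return np.argwhere(r[2])[:,::-1]
def rep(k,z):
    P=pts(k);W=np.array([onplane(k,*p,z)[:2] for p in P])-[.557,.038];a=np.degrees(np.arctan2(W[:,1],W[:,0]))%360;R=np.hypot(*W.T)
    print(z,[(b,*(np.percentile(R[(a>=b)&(a<b+10)],[3,97])*1e3).round(1)) for b in range(30,205,17) if ((a>=b)&(a<b+10)).sum()>5],'end',np.sort(a[(a>150)&(a<250)])[-3:].round(1))
E
python3 go.py 0.5278 0.0244 0.2431; python3 -W ignore -c "
from ring import *
k=shot('wrist','r1.png')
rep(k,.045);rep(k,.052)"
```

```text
t: 19.65
tool_pos: [0.528, 0.0103, 0.2417]
force: [-0.3, -0.1, -1.2]
opening: 0.0301
t 19.65 pos [0.528  0.0103 0.2417] xdir 114.85 tilt 0.11 F [-0.3 -0.1 -1.2] open 0.030055261509690786 delta tool mm [12.9  5.7 -1.4]
0.045 [(30, np.float64(29.9), np.float64(37.4)), (47, np.float64(29.4), np.float64(37.1)), (64, np.float64(29.5), np.float64(36.7)), (81, np.float64(29.1), np.float64(36.5)), (98, np.float64(28.4), np.float64(36.1)), (115, np.float64(27.2), np.float64(35.7)), (132, np.float64(27.0), np.float64(35.1)), (149, np.float64(26.8), np.float64(34.5)), (166, np.float64(26.9), np.float64(34.8)), (183, np.float64(27.6), np.float64(35.6)), (200, np.float64(28.3), np.float64(35.5))] end [211.1 211.3 211.5]
0.052 [(30, np.float64(28.6), np.float64(36.1)), (47, np.float64(28.9), np.float64(36.4)), (64, np.float64(29.3), np.float64(36.4)), (81, np.float64(29.4), np.float64(36.7)), (98, np.float64(29.1), np.float64(36.6)), (115, np.float64(28.1), np.float64(36.4)), (132, np.float64(28.1), np.float64(36.0)), (149, np.float64(27.9), np.float64(35.3)), (166, np.float64(27.8), np.float64(35.6)), (183, np.float64(28.0), np.float64(35.9)), (200, np.float64(28.9), np.float64(35.5))] end [208.5 208.6 208.7]
```

To row units: 0.04 m is 0.8, 0.035 m is 0.7.

```bash
echo '[[[0.03, 0.13, 0.058, 0.4, 0], [0.03, 0.128, 0.056, 0.7, 0], [0.03, 0, 0, 0.8, 0], [0.03, 0, 0, 0.7, 0], [0.03, 0, 0, 0.24, 0], [0.03, 0, 0, 0, 0], [0.03, 0, 0, 0, 0]]]' | python3 inch.py|sed -n '1,2p;4,5p';python3 go.py 0.5277 0.0243 0.066
```

```text
t: 20.4
tool_pos: [0.5292, 0.0243, 0.1024]
force: [0.4, 0.2, 0.7]
opening: 0.0302
t 20.4 pos [0.5292 0.0243 0.1024] xdir 115.04 tilt 0.09 F [0.4 0.2 0.7] open 0.030189232270813708 delta tool mm [ 0.6 -1.4 36.4]
```

To row units: 0.01 m is 0.2, 0.008 m is 0.16.

```bash
echo '[[[0.03, 0.01, -0.02, 0.16, 0], [0.03, 0, 0, 0.2, 0], [0.03, 0, 0, 0.16, 0], [0.03, 0, 0, 0.08, 0], [0.03, 0, 0, 0.04, 0], [0.03, 0, 0, 0.03, 0], [0.03, 0, 0, 0, 0]]]' | python3 inch.py|sed -n '1,2p;4,5p';python3 go.py 0.5277 0.0243 0.066
```

```text
t: 21.1
tool_pos: [0.5271, 0.0244, 0.0673]
force: [-0.4, 0.4, -0.4]
opening: 0.03
t 21.1 pos [0.5271 0.0244 0.0673] xdir 115.1 tilt 0.01 F [-0.4  0.4 -0.4] open 0.029957321856212322 delta tool mm [-0.3  0.5  1.3]
```

To row units: 0.001 m is 0.02.

```bash
echo '[[[0.02, 0, 0, 0.02, 0], [0.014, 0, 0, 0, 0], [0.011, 0, 0, 0, 0], [0.009, 0, 0, 0, 0], [0.007, 0, 0, 0, 0], [0.004, 0, 0, 0, 0], [0.004, 0, 0, 0, 0], [0.004, 0, 0, 0, 0]]]' | python3 inch.py 12;echo '[[[0.004, 0, 0, 0, 0], [0.004, 0, 0, 0, 0], [0.004, 0, 0, 0, 0]]]' | python3 inch.py 25
```

```text
t: 21.9
tool_pos: [0.5273, 0.0243, 0.0664]
orientation: [1.686, 2.651, -0.0]
force: [1.3, -1.3, 1.3]
opening: 0.0081
gripper_force: 11.8
t: 22.2
tool_pos: [0.5273, 0.0242, 0.0665]
orientation: [1.686, 2.651, 0.0]
force: [1.7, -1.8, 1.0]
opening: 0.0073
gripper_force: 24.7
```

To row units: -0.0009 m is -0.018, 0.0005 m is 0.01.

```bash
echo '[[[0.004, 0.01, -0.018, 0, 0], [0.004, 0.01, -0.018, 0, 0], [0.004, 0.01, -0.018, 0, 0], [0.004, 0, 0, 0, 0]]]' | python3 inch.py|sed -n '2p;4,5p';echo '[[[0.004, 0.01, -0.018, 0, 0], [0.004, 0.01, -0.018, 0, 0], [0.004, 0, 0, 0, 0]]]' | python3 inch.py|sed -n '2p;4,5p'
```

```text
tool_pos: [0.5245, 0.0248, 0.0669]
force: [2.5, -0.7, 5.9]
opening: 0.0075
tool_pos: [0.5224, 0.0248, 0.0669]
force: [3.5, 0.1, 6.6]
opening: 0.0072
```

To row units: -0.0009 m is -0.018, -0.0007 m is -0.014.

```bash
echo '[[[0.004, 0.01, -0.018, -0.01, 0], [0.004, 0.01, -0.018, -0.01, 0], [0.004, 0.008, -0.014, 0, 0], [0.004, 0, 0, 0, 0]]]' | python3 inch.py|sed -n '2p;4,5p'
```

```text
tool_pos: [0.5186, 0.0253, 0.0671]
force: [0.5, 2.1, 5.3]
opening: 0.0065
```

To row units: -0.001 m is -0.02.

```bash
echo '[[[0.004, 0, 0, -0.02, 0], [0.004, 0, 0, -0.02, 0], [0.004, 0, 0, -0.02, 0], [0.004, 0, 0, -0.02, 0], [0.004, 0, 0, 0, 0]]]' | python3 inch.py|sed -n '2p;4,5p'
```

```text
tool_pos: [0.5188, 0.0248, 0.0711]
force: [0.5, -0.2, -0.0]
opening: 0.0071
```

To row units: -0.015 m is -0.3, -0.01 m is -0.2.

```bash
echo '[[[0.004, 0, 0, -0.06, 0], [0.004, 0, 0, -0.12, 0], [0.004, 0, 0, -0.2, 0], [0.004, 0, 0, -0.3, 0], [0.004, 0, 0, -0.3, 0], [0.004, 0, 0, -0.3, 0], [0.004, 0, 0, -0.2, 0], [0.004, 0, 0, 0, 0], [0.004, 0, 0, 0, 0]]]' | python3 inch.py|sed -n '1,2p;4,6p'
python3 - <<'E'
from h import *;import pickle
d={n:shot(n,n+'_y.png') for n in('wrist','scene','side')};d['s']=robot.read_state();pickle.dump(d,open('p6.pkl','wb'))
o=[cv2.resize(d['wrist']['image'][:,:,::-1],(400,300))]
for n in('scene','side'):
    c=d[n];x,y=proj(c,d['s']['tool_pos']+[.02,.01,-.04]).astype(int);print(n,x-40,y-30);o.append(cv2.resize(c['image'][y-30:y+30,x-40:x+40,::-1],(400,300),interpolation=cv2.INTER_CUBIC))
t=d['scene']['image'][160:260,110:243,::-1];o.append(cv2.resize(t,(400,300)))
cv2.imwrite('pics/y.png',np.vstack([np.hstack(o[:2]),np.hstack(o[2:])]))
E
```

```text
t: 24.7
tool_pos: [0.5192, 0.025, 0.1455]
force: [0.0, 0.5, -0.9]
opening: 0.0069
gripper_force: 24.8
scene 253 166
side 212 173
```

View pics/y.png

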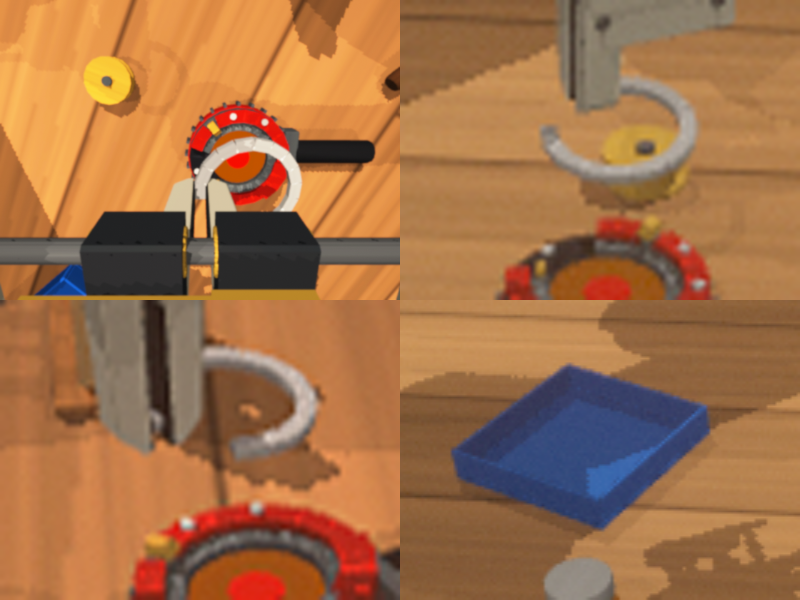

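y.png: ring firmly between the jaws, nearly level (free end at scene (282.6,191.6), side (259.0,202.6)), lamp bore empty, tray empty with rim corners at scene (127.7,210.7),(166,182),(212.7,195.3),(178,223).

Run:
```python
from h import *;import pickle
d=pickle.load(open('p6.pkl','rb'));a,b,w=d['scene'],d['side'],d['wrist'];p=d['s']['tool_pos'];print(p)
print('free end',tri((a,282.6,191.6),(b,259,202.6)))
P=[onplane(a,*q,.03) for q in((127.7,210.7),(166,182),(212.7,195.3),(178.3,223.3))];P=np.array(P);print(P.round(3),P.mean(0),np.linalg.norm(P-np.roll(P,1,0),axis=1))
h=cv2.cvtColor(b['image'],cv2.COLOR_RGB2HSV);m=cv2.inRange(h,(105,150,60),(130,255,255));cs,_=cv2.findContours(m,0,2);k=max(cs,key=cv2.contourArea)
q=cv2.approxPolyDP(cv2.convexHull(k),5,True)[:,0];print([(t.tolist(),onplane(b,*t,.03)[:2].round(3)) for t in q])
h=cv2.cvtColor(w['image'],cv2.COLOR_RGB2HSV);m=cv2.inRange(h,(0,0,140),(180,45,255));n,l,st,ce=cv2.connectedComponentsWithStats(m[:290]);print([(st[i].tolist()) for i in range(1,n) if st[i,4]>300])
th=np.radians(25);c0=p+[.0325*np.cos(th),.0325*np.sin(th),-.0165];print('ring ctr exp',c0,'in wrist',proj(w,c0))
for an in range(-60,121,30):
    t=th+np.radians(an);print(an,proj(w,c0+.037*np.array([np.cos(t),np.sin(t),0])).round(0),end=' ')
for r,u in ((195,[400,423]),): pass
```

```text
[0.51845041 0.02498591 0.14433883]
free end (array([0.54999472, 0.0082028 , 0.12417807]), [array([-0.2,  0.4]), array([-0.3, -0.5])])
[[ 0.526 -0.399  0.03 ]
 [ 0.382 -0.337  0.03 ]
 [ 0.439 -0.191  0.03 ]
 [ 0.569 -0.252  0.03 ]] [ 0.4791246  -0.29487742  0.03      ] [0.15238065 0.15631724 0.15691507 0.14376726]
[([202, 323], array([ 0.436, -0.2  ])), ([293, 343], array([ 0.58, -0.26])), ([272, 419], array([ 0.534, -0.387])), ([160, 414], array([ 0.382, -0.361])), ([157, 403], array([ 0.376, -0.343]))]
[[271, 193, 151, 97, 4145]]
ring ctr exp [0.54790541 0.038721   0.12783883] in wrist [342.64198898 269.52221045]
-60 [375. 325.] -30 [403. 303.] 0 [417. 270.] 30 [411. 235.] 60 [386. 208.] 90 [347. 197.] 120 [307. 208.]
```

```bash
python3 go.py 0.4485 -0.3117 0.145; python3 -c "
from h import *
c=robot.read_camera('scene');s=robot.read_camera('side')
print(onplane(c,170,253,.07),onplane(s,379,303,.07),robot.read_state()['q'])"
```

```text
t 24.85 pos [0.5185 0.025  0.1443] xdir 115.09 tilt 0.1 F [ 0.1  0.4 -0.5] open 0.007165946802705956 delta tool mm [-275.2 -206.1   -0.6]
[ 0.72634047 -0.22419861  0.07      ] [ 0.72324557 -0.22978649  0.07      ] [-5.06082060e-02 -1.95231518e-02  1.82238897e+00 -7.72557125e-05
  1.34026683e+00 -4.88648888e-01]
```

To row units: -0.028 m is -0.56, -0.021 m is -0.42.

```bash
echo '[[[0.004, -0.2, -0.15, 0, 0], [0.004, -0.4, -0.3, 0, 0], [0.004, -0.56, -0.42, 0, 0], [0.004, -0.56, -0.42, 0, 0], [0.004, -0.56, -0.42, 0, 0], [0.004, -0.56, -0.42, 0, 0], [0.004, -0.56, -0.42, 0, 0], [0.004, -0.56, -0.42, 0, 0], [0.004, -0.56, -0.42, 0, 0], [0.004, -0.56, -0.42, 0, 0], [0.004, -0.3, -0.24, 0, 0], [0.004, -0.124, -0.072, 0, 0], [0.004, 0, 0, 0, 0], [0.004, 0, 0, 0, 0], [0.004, 0, 0, 0, 0]]]' | python3 inch.py; python3 go.py 0.4485 -0.3117 0.0335
```

```text
t: 26.45
tool_pos: [0.4494, -0.3106, 0.1452]
orientation: [-1.684, -2.652, -0.0]
force: [-0.1, -0.6, -1.4]
opening: 0.0072
gripper_force: 24.8
t 26.45 pos [ 0.4494 -0.3106  0.1452] xdir 115.16 tilt 0.03 F [-0.1 -0.6 -1.4] open 0.007222216996253669 delta tool mm [ -0.7  -1.3 111.7]
```

To row units: 0.025 m is 0.5, 0.02 m is 0.4.

```bash
echo '[[[0.004, 0, 0, 0.2, 0], [0.004, 0, 0, 0.4, 0], [0.004, 0, 0, 0.5, 0], [0.004, 0, 0, 0.4, 0], [0.004, 0, 0, 0.3, 0], [0.004, 0, 0, 0.2, 0], [0.004, 0, 0, 0.12, 0], [0.004, 0, 0, 0.06, 0], [0.004, 0, 0, 0, 0], [0.004, 0, 0, 0, 0]]]' | python3 inch.py|sed -n '1,2p;4,6p'; echo '[[[0.004, 0, 0, 0.02, 0], [0.004, 0, 0, 0.02, 0], [0.004, 0, 0, 0, 0]]]' | python3 inch.py|sed -n '1,2p;4,6p'; echo '[[[0.004, 0, 0, 0.02, 0], [0.004, 0, 0, 0.02, 0], [0.004, 0, 0, 0, 0]]]' | python3 inch.py|sed -n '1,2p;4,6p'
```

```text
t: 27.45
tool_pos: [0.4497, -0.3121, 0.0371]
force: [0.2, -0.4, -0.5]
opening: 0.0073
gripper_force: 24.8
t: 27.75
tool_pos: [0.4492, -0.3117, 0.0344]
force: [0.2, 1.1, 0.1]
opening: 0.0068
gripper_force: 24.8
t: 28.05
tool_pos: [0.449, -0.3116, 0.0321]
force: [-0.4, -0.9, -1.0]
opening: 0.0071
gripper_force: 24.8
```

To row units: 0.001 m is 0.02.

```bash
echo '[[[0.004, 0, 0, 0.02, 0], [0.004, 0, 0, 0.02, 0], [0.004, 0, 0, 0, 0]]]' | python3 inch.py|sed -n '2p;4,6p'; echo '[[[0.004, 0, 0, 0.02, 0], [0.004, 0, 0, 0, 0]]]' | python3 inch.py|sed -n '2p;4,6p'; echo '[[[0.004, 0, 0, 0.02, 0], [0.004, 0, 0, 0, 0]]]' | python3 inch.py|sed -n '2p;4,6p'
```

```text
tool_pos: [0.4491, -0.3116, 0.0301]
force: [0.1, -0.7, -0.1]
opening: 0.007
gripper_force: 24.8
tool_pos: [0.4491, -0.3116, 0.0292]
force: [-0.2, 0.3, -0.9]
opening: 0.0071
gripper_force: 24.8
tool_pos: [0.4492, -0.3116, 0.0282]
force: [-0.0, -0.5, -0.5]
opening: 0.0069
gripper_force: 24.8
```

To row units: 0.0007 m is 0.014.

```bash
echo '[[[0.004, 0, 0, 0.014, 0], [0.004, 0, 0, 0, 0]]]' | python3 inch.py|sed -n '2p;4p'; echo '[[[0.004, 0, 0, 0.014, 0], [0.004, 0, 0, 0, 0]]]' | python3 inch.py|sed -n '2p;4p'; echo '[[[0.004, 0, 0, 0.012, 0], [0.004, 0, 0, 0, 0]]]' | python3 inch.py|sed -n '2p;4p'
```

```text
tool_pos: [0.4492, -0.3117, 0.0276]
force: [0.7, 0.6, -0.6]
tool_pos: [0.4492, -0.3117, 0.0269]
force: [-0.4, -0.5, 0.9]
tool_pos: [0.4492, -0.3117, 0.0264]
force: [-0.7, 0.4, 0.0]
```

To row units: 0.0006 m is 0.012.

```bash
echo '[[[0.004, 0, 0, 0.012, 0], [0.004, 0, 0, 0, 0]]]' | python3 inch.py|sed -n '2p;4p'; echo '[[[0.004, 0, 0, 0.01, 0], [0.004, 0, 0, 0, 0]]]' | python3 inch.py|sed -n '2p;4p'
```

```text
tool_pos: [0.4493, -0.3118, 0.0263]
force: [-3.5, 1.6, 6.3]
tool_pos: [0.4493, -0.3117, 0.0263]
force: [-4.3, 3.3, 11.0]
```

To row units: -0.0009 m is -0.018.

```bash
echo '[[[0.004, 0, 0, -0.018, 0], [0.004, 0, 0, 0, 0], [0.004, 0, 0, 0, 0], [0.004, 0, 0, 0, 0]]]' | python3 inch.py 3|sed -n '2p;4,6p'; echo '[[[0.0075, 0, 0, 0, 0], [0.008, 0, 0, 0, 0], [0.0085, 0, 0, 0, 0], [0.009, 0, 0, 0, 0], [0.0095, 0, 0, 0, 0], [0.01, 0, 0, 0, 0], [0.012, 0, 0, 0, 0], [0.015, 0, 0, 0, 0], [0.02, 0, 0, 0, 0], [0.025, 0, 0, 0, 0], [0.025, 0, 0, 0, 0]]]' | python3 inch.py|sed -n '1,2p;4,6p'
echo '[[[0.025, 0, 0, -0.06, 0], [0.025, 0, 0, -0.1, 0], [0.025, 0, 0, -0.3, 0], [0.025, 0, 0, -0.6, 0], [0.025, 0, 0, -0.8, 0], [0.025, 0, 0, -0.8, 0], [0.025, -0.4, 0, -0.8, 0], [0.025, -0.4, 0, -0.6, 0], [0.025, -0.2, 0, 0, 0], [0.025, 0, 0, 0, 0], [0.025, 0, 0, 0, 0]]]' | python3 inch.py|sed -n '1,2p;4,6p'
python3 - <<'E'
from h import *
def ring(c,lo,ctr,zz,rad):
    h=cv2.cvtColor(c['image'],cv2.COLOR_RGB2HSV);u,v=proj(c,[*ctr,.006]);m=cv2.inRange(h,(0,0,lo),(180,90,255));k=np.zeros_like(m);cv2.circle(k,(int(u),int(v)),rad,255,-1);m&=k
    n,l,st,ce=cv2.connectedComponentsWithStats(m)
    if n<2: print('none');return
    i=1+st[1:,4].argmax();P=np.argwhere(l==i)[:,::-1];W=np.array([onplane(c,*p,zz)[:2] for p in P]);hull=cv2.convexHull((W*1e4).astype(np.float32)); (q,r)=cv2.minEnclosingCircle(hull);e=cv2.fitEllipse(hull)
    print(st[i].tolist(),'circ',np.array(q)/1e4,r/10,'ellipse axes mm',np.array(e[1])/10)
c=shot('wrist','f.png');print(np.round(proj(c,[.478,-.298,.006]),0))
for z in(.009,.012): ring(c,110,(.478,-.298),z,110)
for n,rd in(('scene',28),('side',45)): ring(shot(n,n+'_f.png'),95,(.478,-.298),.009,rd)
E
```

```text
tool_pos: [0.4493, -0.3117, 0.0263]
force: [-0.3, 0.9, 4.4]
opening: 0.0077
gripper_force: 5.1
t: 31.25
tool_pos: [0.4493, -0.3118, 0.0263]
force: [-0.0, -0.4, 4.6]
opening: 0.0247
gripper_force: 2.6
t: 32.35
tool_pos: [0.4697, -0.3562, 0.2279]
force: [-0.3, -0.4, -0.3]
opening: 0.0248
gripper_force: 0.0
[312. 133.]
[276, 89, 77, 78, 1720] circ [ 0.47789092 -0.29343804] 37.67449035644531 ellipse axes mm [74.63674316 75.17618408]
[276, 89, 77, 78, 1720] circ [ 0.47754609 -0.29334888] 37.364175415039064 ellipse axes mm [74.07070923 74.5838623 ]
[159, 201, 29, 18, 208] circ [ 0.48272109 -0.29409482] 41.61691589355469 ellipse axes mm [75.45825806 81.56991577]
[205, 357, 50, 43, 668] circ [ 0.47893154 -0.29640237] 38.966925048828124 ellipse axes mm [74.35998535 77.40305176]
```

The ring shows as a true 74–75 mm circle at floor height in the middle of the tray, so it lies flat. The pick was checked hanging in its rest. Hand in.

```bash
python3 -c "
from plant import robot
print(robot.close_job())"
```

```text
the job is handed in; nothing more can be done
None
```

The job is handed in at about 32 s of the 72 s allowed: the ring's end was lifted over the catch, the pick was hung back in its rest, and the ring was laid flat near the middle of the blue tray; no verdict was returned.

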